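Hold the spring clip open around the run-sheet card

TASK

Get the run-sheet card ready for the next sheet: lift the orange end cap straight up off the card's edge and stand it upright on the table well clear of the card. Then take the blue spring clip by its handles, squeeze it fully open, lift it and bring its gaping jaws around the card's bare upright edge, about mid-height, clip level, the edge well inside the jaws and neither jaw nor pivot touching the card. Finish holding it there, squeezed open off the table, and leave the puck, the shock bodies and the bumper block where they lie.

Things in the scene. Friction and masses are not known exactly. Their poses are not given: they have to be found in the camera images.
- card: White rigid card 4 mm thick (x), fixed upright in a dark steel stand. Origin on the table straight below the card's free upright edge, mid-thickness; the card runs along +y from 0 to 130 mm, 10 to 80 mm above the table. Stand foot 70 x 70 x 12 mm (cheeks to 32 mm high) at y = 65 to 135 mm; nothing under the first 65 mm of card. z up.
- card_edge (a point): Middle of the card's free upright edge, 45 mm above the table; axes as the card's.
- cap: Loose orange nylon end cap, about 60 g: channel 26 mm wide (x), 38 mm long (y -14 to 24), 92 mm high, closed on top and at its -y end, open below and to +y, inside 14 mm wide. At first it stands on the table over the card's free edge, origin (at its underside) and axes as the card's; its underside must rise over 80 mm to clear the card.
- cap_grip (a point): Where to grip the cap, across its x (26 mm): 70 mm above its underside, 4 mm along +y from its origin; axes as the cap's.
- clip: Loose blue spring clip, about 64 g, like a big clothes peg, 28 mm thick (z), lying on its side. Origin at the underside on the upright pivot pin (31 mm high, radius 6.5 mm). Jaws point to +x and reach 48 mm; handles point to -x, reach 49 mm at rest, 55 mm squeezed. Squeezing the handles together along y opens the jaws; it stays symmetric about its x-z plane.
- clip_grip (a point): Where to squeeze the clip: midway between the handles, 38 mm behind the pivot, 18 mm above the underside; axes as the clip's. The handles' outer faces slope at rest, 46 mm apart at x = -20 and 61 mm at the rear end; squeezed they are parallel, 34 mm apart, from x = -21 to -55 mm. Squeezing moves the whole clip 6 to 8 mm along its +x relative to the fingers.
- clip_left (a joint): Opening angle of one lever: 0 jaws shut, 0.28 rad fully open on a stop; the other lever mirrors it. Springs back when let go. Squeezing takes about 3 N a side to start, 8 N fully open; a grip of 15 to 30 N holds it on the stop.
- timer: Green glass lap timer puck, 56 mm across, 22 mm high, loose; origin at the centre of its underside.
- shock_a: Chrome shock body with black ends lying along its x, 90 mm long, 22 mm high, loose; origin at its underside near the middle.
- shock_b: A second, equal chrome shock body; origin likewise.
- bumper: Black nylon bumper block, 34 x 64 x 24 mm high, loose; origin at the centre of its underside.
- clip_mouth (a point): Point between the jaws, 25 mm ahead of the pivot, 14 mm above the underside: a good place for the card's edge. Fully open, the jaws form a V about 11 mm wide at x = 12 mm, 18 mm here and 27 mm at the tips.
Things that resemble listed ones, but are neither listed nor needed, are in the scene too. What is meant by the clip is not red, and is the larger of those in its own colour. Of the things like the cap, leave any that is green; of the rest the smaller one is meant.

How it is judged:
On the way, in this order (a step that is already met when the one before it is completed fails the run):
1. the cap is lifted straight up off the card (height (world z) of cap above 0.06 m and horizontal distance between cap and card_edge below 0.03 m), for 0.05 s.
2. the cap stands upright on the table, let go, at least 70 mm from the card's edge (height (world z) of cap below 0.006 m and angle between cap's own z axis and vertical below 0.15 rad and horizontal distance between cap and card_edge above 0.07 m and contact force between cap and the fingers below 0.1 N and linear speed of cap below 0.03 m/s), for 0.2 s.
At the end, for the whole second after the job is handed in: Clip held squeezed (over 0.22 rad), level and in line with the card (0.2, 0.3 rad), underside 15 to 52 mm up, the edge 10 to 40 mm ahead of the pivot and within 8 mm of the middle plane, card not touched; cap upright on the table over 70 mm from the edge; all at rest (value of joint clip_left above 0.22 rad and x of card_edge in the frame of clip between 0.01 and 0.04 m and y of card_edge in the frame of clip between -0.008 and 0.008 m and height (world z) of clip between 0.015 and 0.052 m and angle between clip's own z axis and vertical below 0.2 rad and angle between the x axis of clip and the y axis of card, either way round below 0.3 rad and contact force between the fingers and clip above 2 N and contact force between clip and card below 0.3 N and contact force between clip and cap below 0.1 N and linear speed of each of clip, cap below 0.03 m/s and height (world z) of cap below 0.006 m and angle between cap's own z axis and vertical below 0.15 rad and horizontal distance between cap and card_edge above 0.07 m); the arm keeps its last pose, push and grip.
It fails at once if a bystander is shifted more than 20 mm (distance of any of timer, shock_a, shock_b, bumper from where it was at the start of the episode above 0.02 m).
It also fails if it takes over 51 s, if anything falls off the work surface, if the arm or the gripper's body presses on something with over 40 N, if the wrist force passes 120 N, or if a joint passes its speed limit or range.

ROBOT

A 6-joint arm with a two-finger parallel gripper is mounted at the origin on the work surface. World frame = base frame: x ahead of the robot, y to its left, z up, the work surface at z = 0. Lengths are in m, angles in rad, forces in N, time in s.
With the tool pointing down it reaches from about 0.35 to 0.775 m from the base axis. Payload 7.3 kg.
Tool frame: the origin (TCP) lies at the very end of the fingers, on their centre line; the grasp point (between the pads) lies 19 mm behind it; x points along the fingers, y is the direction in which the jaws open and shut, and the axes are right-handed (so a half turn about x gives the same grasp; the last joint's range is limited). The gripper opens to 92 mm and grips with 3 to 60 N. Pads are 19 mm wide; open, the fingers measure 130 mm over their backs; the gripper's body (75 mm by 190 mm) begins 47 mm behind the grasp point.
Start: joints at [1.064, 0.342, 1.524, -0, 1.275, -0.146], TCP at [0.185, 0.491, 0.227] pointing down, gripper open.
Joint ranges: [-2.53, 2.53], [-0.77, 2.02], [0.04, 2.7], [-1, 4.14], [0.28, 2.66], [-3.11, 3.11]. Speed limits (rad/s): [2.57, 2.57, 3.14, 3.14, 3.14, 3.14].

INTERFACE

Orientations are given as [roll, pitch, yaw] about the fixed x, y, z axes, in that order (R = Rz(yaw) Ry(pitch) Rx(roll)).
In Python, from cell import observe, vision, job gives the robot as it stands.
- The arm moves only by the tool send_rows, never from a script. Its argument "motion" is a list of rows, each an object with "hand": the opening, from -1 (shut) to 1 (fully open), so that 0 is half open; "slide": the shift along the tool's x, y, z in mm, a list of three; "spin": the turn about the tool's x in rad. In form: [{"hand": hand, "slide": [tx, ty, tz], "spin": spin}, ...]. A call has 1 to 8 rows; each row shifts and turns the pose as measured when the row begins, along the tool's axes as they then stand; what a row does not reach is not made up. A row lasts 1/10 s, in which the tool goes at most 50 mm and 8.59 degrees, less where a joint would pass 70% of its speed; a pose out of reach is approached as far as the arm can. A call with a gripper value outside its range is refused whole. The fingers move at their own pace and stop on an object; "grip_force" is the grip in N (left out, the last holds). Time passes only in rows, so rows that do not move let the fingers close. It gives the time, the measured TCP pose, the force and the opening at its end, in the units of the state.
- observe(): the state, without advancing time (a new reading comes with each control period).
- vision.read_camera(name): name is "side" or "top"; returns a dict with "pixels" (480x640x3 uint8, blue, green, red), "range_z" (480x640 float32, m along the optical axis (not along the pixel's ray), 0 where there is no reading), "fx", "fy", "cx", "cy" (pixels), "world_from_camera" (4x4, takes a point from camera to world coordinates). Camera axes: x right, y down, z forward; pixel columns grow to the right and rows downward; lengths in m; the calibration is good to about 2 mm. A picture is of the moment at which its call begins.
- job.hand_in(): hands the job in, once; it reports no verdict.
Trained networks look in a picture, given as the dict that the camera call returned (one of the last four; its "shot" number tells which), for a name from the list of things; names that differ only in an ending like _2 or _b are one class to them, and where a whole thing is asked for, a point or a joint stands for the part that bears it (a point fixed in the world has none). Each returns a list of dicts, best first, with "conf" (0 to 1); they miss things now and then, are a little off and sometimes report something else, mostly with a low value. They report only what shows in the picture. A call takes as long as a camera call. They do not tell look-alikes from the thing itself.
- vision.search_frame(picture, thing): "uv" ([column, row] in pixels, amid what is visible of it).
- vision.cut_out(picture, thing): "mask" (480x640 bool, what is visible of it) and "uv" ([column, row] in pixels, amid what is visible of it).
The state is a dict: "time": time; "qpos": joint angles; "qvel": joint speeds; "joint_efforts": joint torques, N m; "tool_pos": TCP position; "tool_rot": TCP orientation; "contact_force": force on the tool from outside, world axes, zero at the start; "torque": the same for the moment, N m; "opening": finger opening in m.
Only numpy, scipy, OpenCV 4.12 (cv2) and the standard library are available. Lean on these libraries where they do the work, as an engineer would, in place of code of your own. Each camera call takes 0.05 s, during which the arm holds its last target.

## Working session

There is one attempt and no reset: what is moved stays moved. The work goes in short steps, Python scripts to look and compute and a tool call to move; the robot and the scene stay as the last step left them, time stands still between calls to the robot, and variables do not carry over. Pictures are saved under pics/ and viewed, and the job is handed in when it is done.

Besides the shell and the picture viewer there is one more tool, called after "Emit:" as name(argument=value, ...) on one line, values as JSON. send_rows: Moves the arm, as the interface text tells. Its arguments: {"type":"object","properties":{"motion":{"type":"array","items":{"type":"object","properties":{"hand":{"type":"number"},"slide":{"type":"array","items":{"type":"number"}},"spin":{"type":"number"}}}},"grip_force":{"type":"number"}},"required":["motion"]}

```bash
mkdir -p pics; ls; cat > h.py <<'E'
import numpy as np, cv2, pickle
from cell import observe, vision, job
def world(p,u,v,d=None):
    d=p["range_z"][int(v),int(u)] if d is None else d
    c=np.array([(u-p["cx"])/p["fx"]*d,(v-p["cy"])/p["fy"]*d,d,1])
    return (p["world_from_camera"]@c)[:3]
def cloud(p):
    H,W=p["range_z"].shape; v,u=np.mgrid[:H,:W]; d=p["range_z"]
    c=np.stack([(u-p["cx"])/p["fx"]*d,(v-p["cy"])/p["fy"]*d,d,np.ones_like(d)],-1)
    w=(c@p["world_from_camera"].T)[...,:3]; w[d==0]=np.nan
    return w
def save(p,n): pickle.dump(p,open(n,'wb'))
def load(n): return pickle.load(open(n,'rb'))
E
python3 - <<'E'
from h import *
s=observe(); print({k:np.round(v,3) for k,v in s.items()})
for n in("top","side"):
    p=vision.read_camera(n); save(p,n+'0.pkl'); cv2.imwrite(f'pics/{n}0.png',p["pixels"])
    for t in("card","cap","clip","timer","shock_a","bumper"):
        for r in vision.search_frame(p,t)[:5]:
            print(n,t,round(r["conf"],2),np.round(r["uv"]),np.round(world(p,*r["uv"]),3))
E
```

```text
pics
{'time': np.float64(0.0), 'qpos': array([ 1.064,  0.343,  1.525, -0.   ,  1.275, -0.146]), 'qvel': array([ 0.001, -0.001,  0.   , -0.   ,  0.   , -0.002]), 'joint_efforts': array([ -0.   , -43.123, -24.422,   0.072,   0.056,  -0.   ]), 'tool_pos': array([0.185, 0.491, 0.226]), 'tool_rot': array([-1.716,  1.569, -2.077]), 'contact_force': array([-0.321,  0.256,  0.577]), 'torque': array([-0.01 , -0.027, -0.01 ]), 'opening': np.float64(0.092)}
top card 0.63 [124. 262.] [0.513 0.181 0.079]
top cap 0.84 [173. 260.] [0.516 0.101 0.092]
top cap 0.83 [168. 188.] [0.622 0.108 0.113]
top cap 0.55 [225. 206.] [0.599 0.027 0.09 ]
top clip 0.66 [424. 368.] [ 0.353 -0.284  0.03 ]
top clip 0.55 [358. 280.] [ 0.491 -0.179  0.03 ]
top clip 0.54 [298. 322.] [ 0.422 -0.083  0.022]
top timer 0.75 [278. 158.] [ 0.692 -0.047  0.021]
top shock_a 0.93 [398. 171.] [ 0.672 -0.246  0.019]
top shock_a 0.47 [174. 259.] [0.517 0.101 0.092]
top bumper 0.62 [473. 249.] [ 0.544 -0.367  0.019]
top bumper 0.42 [174. 257.] [0.52  0.1   0.094]
side card 0.81 [268. 144.] [0.503 0.191 0.031]
side cap 0.92 [344. 191.] [0.603 0.006 0.066]
side cap 0.7 [281. 164.] [0.514 0.092 0.066]
side cap 0.62 [343. 138.] [0.623 0.106 0.09 ]
side clip 0.95 [296. 318.] [ 0.485 -0.188  0.025]
side clip 0.84 [242. 274.] [ 0.42  -0.09   0.021]
side clip 0.8 [210. 405.] [ 0.354 -0.295  0.032]
side timer 0.69 [407. 225.] [ 0.437 -0.621  0.704]
side shock_a 0.71 [267. 146.] [0.502 0.211 0.011]
side shock_a 0.68 [431. 333.] [ 0.668 -0.246  0.013]
side shock_a 0.61 [212. 227.] [0.383 0.026 0.012]
side shock_a 0.61 [294. 320.] [ 0.482 -0.187  0.02 ]
side bumper 0.73 [370. 434.] [ 0.544 -0.372  0.022]
```

View pics/top0.png

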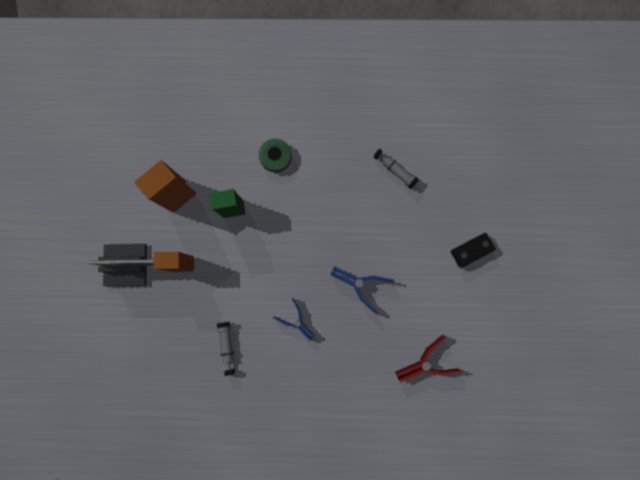

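View pics/side0.png

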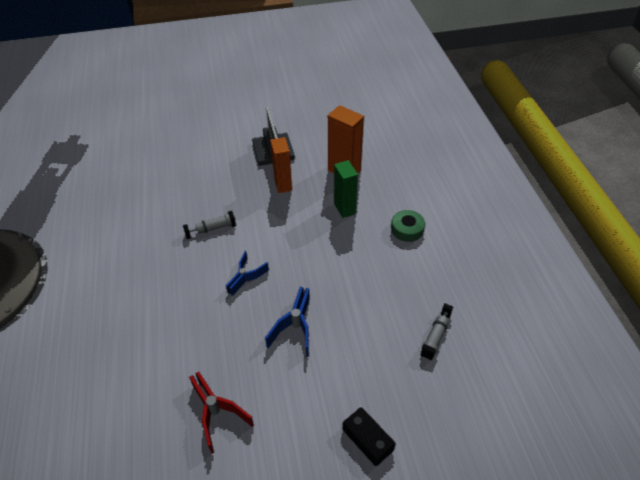

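Candidates (top view): caps are orange (173,260) on the card, larger orange (168,188) and green (228,203). The orange one on the card fits, because it is the smaller non-green. Clips are blue (358,282), smaller blue (298,322) and red (425,368). The larger blue one at (358,282) fits. I'll confirm both in one crop and measure.

```bash
python3 - <<'E'
from h import *
p=load('top0.pkl'); im=p["pixels"]
a=cv2.resize(im[150:350,80:420],None,fx=2.3,fy=2.3,interpolation=cv2.INTER_CUBIC)
cv2.imwrite('pics/crop0.png',np.clip(a*1.6,0,255).astype(np.uint8))
w=cloud(p); W2=cloud(load('side0.pkl')); im2=load('side0.pkl')["pixels"]
def rect(m,w,n):
    q=w[m][:,:2].astype(np.float32)*1000; q=q[~np.isnan(q).any(1)]
    r=cv2.minAreaRect(q); print(n,len(q),[np.round(x,1) for x in r], 'z',np.nanmedian(w[m][:,2]).round(4))
hsv=cv2.cvtColor(im,cv2.COLOR_BGR2HSV); 
org=(hsv[...,0]<20)&(hsv[...,1]>120)
box=lambda x0,x1,y0,y1:(w[...,0]>x0)&(w[...,0]<x1)&(w[...,1]>y0)&(w[...,1]<y1)
rect(org&box(.45,.56,.03,.15)&(w[...,2]>.085),w,'captop')
rect(org&box(.57,.68,.03,.18)&(w[...,2]>.105),w,'bigcaptop')
rect(box(.45,.57,.125,.28)&(w[...,2]>.072),w,'cardtop')
rect(box(.4,.6,.125,.28)&(w[...,2]>.007)&(w[...,2]<.02),w,'foot')
blue=(hsv[...,0]>100)&(hsv[...,0]<130)&(hsv[...,1]>120)
m=blue&box(.42,.56,-.25,-.11)
rect(m,w,'clip')
hs2=cv2.cvtColor(im2,cv2.COLOR_BGR2HSV)
# pivot: highest
m2=box(.42,.56,-.25,-.11)&(w[...,2]>.0295); print('pivot?',np.nanmean(w[m2],0),m2.sum())
m3=(W2[...,0]>.42)&(W2[...,0]<.56)&(W2[...,1]>-.25)&(W2[...,1]<-.11)&(W2[...,2]>.0295); print('pivot side',np.nanmean(W2[m3],0),m3.sum())
m4=(W2[...,0]>.45)&(W2[...,0]<.56)&(W2[...,1]>.03)&(W2[...,1]<.13)&(W2[...,2]>.088); rect(m4,W2,'captop side')
q=w[m]; 
# grid print of clip extents along y
for y in np.arange(-.24,-.11,.008):
    r=q[(abs(q[:,1]-y)<.002)]
    if len(r): print(round(y,3), np.round(np.sort(r[:,0])*1000).astype(int))
E
```

```text
captop 419 [array([515.6, 112.4]), array([24.3, 37.6]), np.float64(1.0)] z 0.0915
bigcaptop 938 [array([631.5, 123.2]), array([35.1, 51.1]), np.float64(41.0)] z 0.1244
cardtop 270 [array([516.4, 181.7]), array([113.4,  25.8]), np.float64(89.8)] z 0.0801
foot 1144 [array([513.9, 207.9]), array([70.3, 71.2]), np.float64(1.8)] z 0.0115
clip 316 [array([ 485.9, -180.5]), array([94.3, 59.9]), np.float64(63.2)] z 0.027
pivot? [ 0.4864337  -0.18056172  0.03077579] 65
pivot side [ 0.48525854 -0.1812723   0.03048272] 53
captop side 251 [array([516.5, 110.1]), array([26. , 39.8]), np.float64(2.0)] z 0.0914
-0.232 [490 491 491 493]
-0.224 [492 492 492 493 493 494]
-0.216 [493 493 493 494 494 494]
-0.208 [438 440 440 441 441 443 495 495 495 496 496 497]
-0.2 [445 446 446 448 448 449 449 451 494 494 496 496 496 497 497]
-0.192 [451 452 452 454 454 454 456 456 457 493 493 494 494 494 496 496 496]
-0.184 [460 460 462 462 462 463 463 463 465 465 465 467 467 468 468 470 471 492
 492 494 494 494]
-0.176 [471 473 475 475 476 476 478 478 478 479 479 492 494 494 494 495 495]
-0.168 [484 484 486 486 486 487 487 487 489 495 496 496 497 497 497 499 499 499
 500]
-0.16 [487 489 489 489 490 490 491 492 492 492 494 499 499 500 500 500 502 502
 502 503 503]
-0.152 [492 492 494 494 494 495 495 495 497 497 502 503 503 505 505 505 507 507]
-0.144 [495 497 497 497 498 498 498 500 500 502 507 507 508 508 508 509 510 510
 511]
-0.136 [500 502 502 503]
```

View pics/crop0.png

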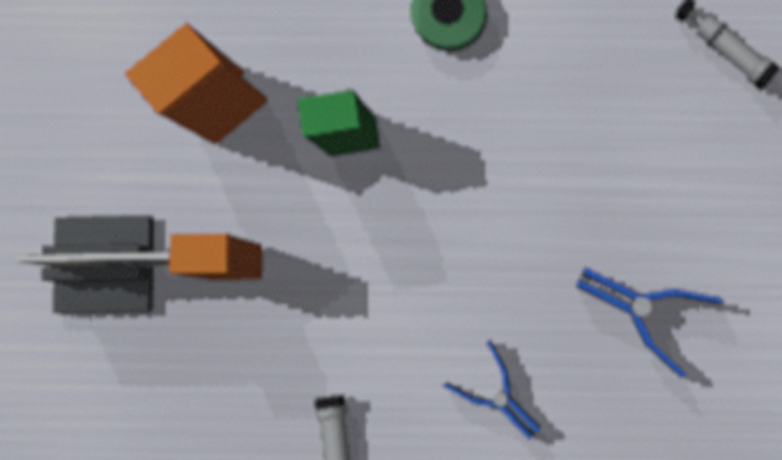

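The crop confirms it: the cap is the small orange box on the card's end (crop 215,255), and the clip is the large blue one with its pivot at (642,306) and jaws pointing up-left.

```bash
cat >> h.py <<'E'
from scipy.spatial.transform import Rotation as Rn
def plan(target, ydir):
    """slide mm in tool axes + spin so tool y aligns to ydir angle (mod pi), rad in world"""
    s=observe(); R=Rn.from_euler('xyz',s["tool_rot"]).as_matrix(); p=np.array(s["tool_pos"])
    a=np.arctan2(R[1,1],R[0,1]); 
    d=(ydir-a+np.pi/2)%np.pi-np.pi/2   # world-z turn; tool x is down -> spin=-d
    print('t',round(float(s["time"]),2),'pos',p.round(4),'x',R[:,0].round(3),'y',R[:,1].round(3),'z',R[:,2].round(3),'open',round(float(s["opening"]),4),'F',np.round(s["contact_force"],1))
    print('slide now',(R.T@(np.array(target)-p)*1000).round(1),'spin',round(-d,3),'q6',np.round(s["qpos"],2))
    R2=R@Rn.from_euler('x',-d).as_matrix(); print('slide after spin',(R2.T@(np.array(target)-p)*1000).round(1), 'y2',R2[:,1].round(3),'z2',R2[:,2].round(3))
E
python3 - <<'E'
from h import *
p=load('top0.pkl'); w=cloud(p)
m=(w[...,0]>.47)&(w[...,0]<.56)&(w[...,1]>.135)&(w[...,1]<.25)&(w[...,2]>.073)
q=w[m]; c=np.polyfit(q[:,1],q[:,0],1); print('card slope dx/dy',c, 'x at .106',np.polyval(c,.106),'ymax',q[:,1].max())
m=(w[...,0]>.57)&(w[...,0]<.69)&(w[...,1]>.05)&(w[...,1]<.18)&(w[...,2]>.1); print('big max',np.nanmax(w[m][:,2]), 'minx',np.nanmin(w[m][:,0]))
W=cloud(load('side0.pkl'))
m=(W[...,0]>.47)&(W[...,0]<.56)&(W[...,1]>.05)&(W[...,1]<.135)&(W[...,2]>.03)&(W[...,2]<.08); q=W[m]; print('cap -y face',np.percentile(q[:,1],[1,5,20,50]),np.percentile(q[:,0],[1,99]))
plan((.516,.110,.14),0.02)
E
```

```text
card slope dx/dy [-0.031064    0.52000494] x at .106 0.5167121567080474 ymax 0.238423061426295
big max 0.12910163528297247 minx 0.6024798451317463
cap -y face [0.0903791  0.09125863 0.09231855 0.09351411] [0.50329538 0.52995885]
t 0.7 pos [0.1853 0.4912 0.2268] x [ 0.  0. -1.] y [0.353 0.936 0.   ] z [ 0.936 -0.353 -0.   ] open 0.092 F [ 0.1 -0.1  0. ]
slide now [  86.7 -240.   444. ] spin 1.19 q6 [ 1.06  0.34  1.52  0.    1.28 -0.15]
slide after spin [ 86.7 323.  387.8] y2 [1.   0.02 0.  ] z2 [ 0.02 -1.   -0.  ]
```

Emit:
send_rows(motion=[{"hand": 1, "slide": [0, 0, 0], "spin": 0.149}, {"hand": 1, "slide": [0, 0, 0], "spin": 0.149}, {"hand": 1, "slide": [0, 0, 0], "spin": 0.149}, {"hand": 1, "slide": [0, 0, 0], "spin": 0.149}, {"hand": 1, "slide": [0, 0, 0], "spin": 0.149}, {"hand": 1, "slide": [0, 0, 0], "spin": 0.149}, {"hand": 1, "slide": [0, 0, 0], "spin": 0.149}, {"hand": 1, "slide": [0, 0, 0], "spin": 0.149}], grip_force=20)

```text
time: 1.5
tool_pos: [0.1853, 0.4912, 0.2269]
tool_rot: [2.559, 1.571, 0.993]
contact_force: [0.3, 0.1, 0.4]
opening: 0.0916
```

```bash
python3 -c "
from h import *
plan((.516,.108,.2),0.031)"
```

```text
t 1.5 pos [0.1853 0.4912 0.2269] x [ 0.  0. -1.] y [1.    0.005 0.   ] z [ 0.005 -1.    -0.   ] open 0.0916 F [0.3 0.1 0.4]
slide now [ 26.8 328.9 384.8] spin -0.026 q6 [ 1.06  0.34  1.52 -0.    1.28  1.06]
slide after spin [ 26.8 318.7 393.3] y2 [1.    0.031 0.   ] z2 [ 0.031 -1.    -0.   ]
```

Emit:
send_rows(motion=[{"hand": 1, "slide": [0, 0, 0], "spin": -0.026}, {"hand": 1, "slide": [0, 32, 39], "spin": 0}, {"hand": 1, "slide": [0, 32, 39], "spin": 0}, {"hand": 1, "slide": [0, 32, 39], "spin": 0}, {"hand": 1, "slide": [0, 32, 39], "spin": 0}, {"hand": 1, "slide": [0, 32, 39], "spin": 0}, {"hand": 1, "slide": [0, 32, 39], "spin": 0}, {"hand": 1, "slide": [0, 32, 39], "spin": 0}])

```text
time: 2.3
tool_pos: [0.4206, 0.2331, 0.227]
tool_rot: [2.562, 1.566, 1.077]
contact_force: [1.1, 0.4, -0.3]
opening: 0.0921
```

```bash
python3 -c "
from h import *
plan((.516,.108,.2),0.031)"
```

```text
t 2.3 pos [0.4206 0.2331 0.227 ] x [ 0.002  0.004 -1.   ] y [0.996 0.086 0.002] z [ 0.086 -0.996 -0.004] open 0.0921 F [ 1.1  0.4 -0.3]
slide now [ 26.7  84.2 132.9] spin 0.055 q6 [0.34 0.26 1.64 0.   1.24 0.26]
slide after spin [ 26.7  91.4 128.1] y2 [1.    0.031 0.002] z2 [ 0.031 -1.    -0.004]
```

Emit:
send_rows(motion=[{"hand": 1, "slide": [0, 28, 43], "spin": 0.03}, {"hand": 1, "slide": [0, 30, 43], "spin": 0.03}, {"hand": 1, "slide": [0, 30, 42], "spin": 0}, {"hand": 1, "slide": [0, 0, 0], "spin": 0}, {"hand": 1, "slide": [0, 0, 0], "spin": 0}])

```text
time: 2.8
tool_pos: [0.5159, 0.1093, 0.2266]
tool_rot: [2.197, 1.565, 0.669]
contact_force: [-0.4, 0.0, 0.4]
opening: 0.0917
```

```bash
python3 -c "
from h import *
plan((.516,.108,.066),0.031)"
```

```text
t 2.8 pos [0.5159 0.1093 0.2266] x [ 0.005  0.004 -1.   ] y [0.999 0.043 0.005] z [ 0.043 -0.999 -0.003] open 0.0917 F [-0.4  0.   0.4]
slide now [160.6  -0.7   1.8] spin 0.012 q6 [0.06 0.34 1.52 0.   1.27 0.02]
slide after spin [160.6  -0.7   1.8] y2 [1.    0.031 0.005] z2 [ 0.031 -1.    -0.003]
```

Emit:
send_rows(motion=[{"hand": 1, "slide": [40, 0, 1], "spin": 0.012}, {"hand": 1, "slide": [40, 0, 0], "spin": 0}, {"hand": 1, "slide": [35, 0, 0], "spin": 0}, {"hand": 1, "slide": [25, 0, 0], "spin": 0}, {"hand": 1, "slide": [15, 0, 0], "spin": 0}, {"hand": 1, "slide": [0, 0, 0], "spin": 0}])

```text
time: 3.4
tool_pos: [0.5142, 0.116, 0.0688]
tool_rot: [2.054, 1.561, 0.541]
contact_force: [0.7, 0.3, 0.1]
opening: 0.0916
```

```bash
python3 - <<'E'
from h import *
plan((.516,.108,.068),0.031)
p=vision.read_camera("side"); cv2.imwrite('pics/s1.png',cv2.resize(p["pixels"][60:260,180:440],None,fx=3,fy=3)[:600,:800])
E
```

```text
t 3.4 pos [0.5142 0.116  0.0688] x [ 0.009  0.005 -1.   ] y [0.998 0.058 0.009] z [ 0.058 -0.998 -0.005] open 0.0916 F [0.7 0.3 0.1]
slide now [0.8 1.3 8.1] spin 0.027 q6 [0.07 0.52 1.73 0.01 0.88 0.01]
slide after spin [0.8 1.6 8.1] y2 [0.999 0.031 0.009] z2 [ 0.031 -1.    -0.005]
```

View pics/s1.png

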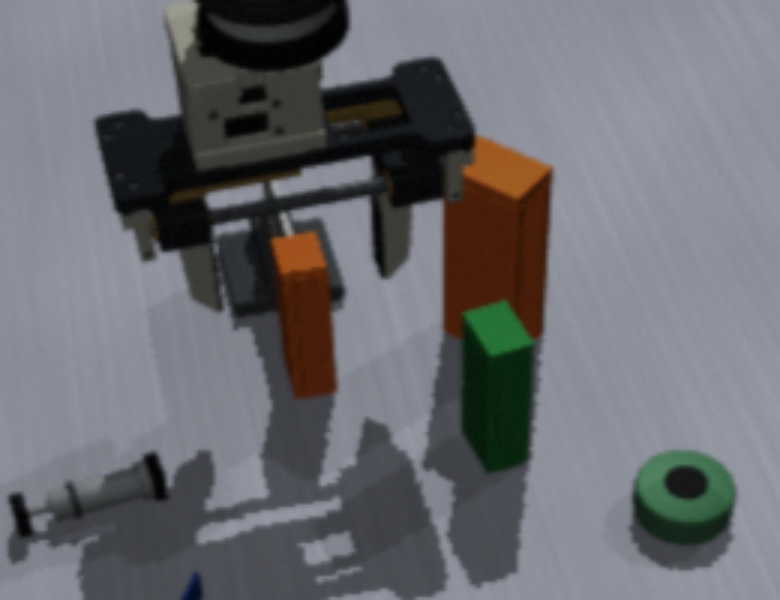

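The gripper straddles the small orange cap (300,310 in the crop). Its body is close to the big cap but clear of it. I'll correct the 8 mm drift.

Emit:
send_rows(motion=[{"hand": 1, "slide": [0, 2, 8], "spin": 0.027}, {"hand": 1, "slide": [0, 0, 0], "spin": 0}])

```text
time: 3.65
tool_pos: [0.5182, 0.1091, 0.0721]
tool_rot: [1.926, 1.556, 0.388]
contact_force: [-0.4, -0.5, 0.0]
opening: 0.0923
```

```bash
python3 -c "
from h import *
plan((.516,.108,.068),0.031)"
```

```text
t 3.65 pos [0.5182 0.1091 0.0721] x [ 0.014  0.006 -1.   ] y [0.999 0.033 0.014] z [ 0.033 -0.999 -0.005] open 0.0923 F [-0.4 -0.5  0. ]
slide now [ 4.  -2.3  1. ] spin 0.002 q6 [0.06 0.52 1.72 0.01 0.89 0.02]
slide after spin [ 4.  -2.3  1.1] y2 [0.999 0.031 0.014] z2 [ 0.031 -1.    -0.005]
```

Emit:
send_rows(motion=[{"hand": 1, "slide": [3, -2, 0], "spin": 0}, {"hand": 1, "slide": [0, 0, 0], "spin": 0}, {"hand": -0.6, "slide": [0, 0, 0], "spin": 0}, {"hand": -0.6, "slide": [0, 0, 0], "spin": 0}, {"hand": -0.6, "slide": [0, 0, 0], "spin": 0}, {"hand": -0.6, "slide": [0, 0, 0], "spin": 0}, {"hand": -0.6, "slide": [0, 0, 0], "spin": 0}], grip_force=20)

```text
time: 4.35
tool_pos: [0.5176, 0.1089, 0.0716]
tool_rot: [1.848, 1.551, 0.31]
contact_force: [-0.0, -0.1, -0.4]
opening: 0.0567
```

```bash
python3 -c "
from h import *
plan((.516,.108,.068),0.031)"
```

```text
t 4.35 pos [0.5176 0.1089 0.0716] x [ 0.019  0.006 -1.   ] y [0.999 0.033 0.019] z [ 0.033 -0.999 -0.005] open 0.0567 F [-0.  -0.1 -0.4]
slide now [ 3.6 -1.7  0.9] spin 0.002 q6 [0.06 0.52 1.73 0.01 0.88 0.02]
slide after spin [ 3.6 -1.7  0.9] y2 [0.999 0.031 0.019] z2 [ 0.031 -1.    -0.005]
```

Emit:
send_rows(motion=[{"hand": -0.9, "slide": [5, -1, 0], "spin": 0}, {"hand": -0.9, "slide": [1, 0, 0], "spin": 0}, {"hand": -0.9, "slide": [0, 0, 0], "spin": 0}, {"hand": -0.9, "slide": [0, 0, 0], "spin": 0}, {"hand": -0.9, "slide": [0, 0, 0], "spin": 0}, {"hand": -0.9, "slide": [0, 0, 0], "spin": 0}], grip_force=20)

```text
time: 4.95
tool_pos: [0.5165, 0.1089, 0.0648]
tool_rot: [1.859, 1.552, 0.321]
contact_force: [-1.6, 0.1, -0.6]
opening: 0.026
```

```bash
python3 -c "
from h import *
plan((.516,.108,.068),0.031)"
```

```text
t 4.95 pos [0.5165 0.1089 0.0648] x [ 0.018  0.006 -1.   ] y [0.999 0.033 0.018] z [ 0.033 -0.999 -0.005] open 0.026 F [-1.6  0.1 -0.6]
slide now [-3.2 -0.4  0.9] spin 0.002 q6 [0.06 0.52 1.74 0.01 0.86 0.02]
slide after spin [-3.2 -0.4  0.9] y2 [0.999 0.031 0.018] z2 [ 0.031 -1.    -0.005]
```

Emit:
send_rows(motion=[{"hand": -0.9, "slide": [-8, 0.2, 0], "spin": 0}, {"hand": -0.9, "slide": [-15, 0.3, 0], "spin": 0}, {"hand": -0.9, "slide": [-15, 0.3, 0], "spin": 0}, {"hand": -0.9, "slide": [-15, 0.3, 0], "spin": 0}])

```text
time: 5.35
tool_pos: [0.5151, 0.1085, 0.1187]
tool_rot: [1.943, 1.556, 0.405]
contact_force: [-0.2, -0.0, -0.8]
opening: 0.0256
```

```bash
python3 -c "
from h import *
plan((.516,.108,.190),0.031)"
```

```text
t 5.35 pos [0.5151 0.1085 0.1187] x [ 0.013  0.006 -1.   ] y [0.999 0.033 0.013] z [ 0.033 -0.999 -0.005] open 0.0256 F [-0.2 -0.  -0.8]
slide now [-71.3   1.8   0.2] spin 0.002 q6 [0.06 0.45 1.68 0.01 0.99 0.02]
slide after spin [-71.3   1.8   0.1] y2 [0.999 0.031 0.013] z2 [ 0.031 -1.    -0.005]
```

Emit:
send_rows(motion=[{"hand": -0.9, "slide": [-15, 1, 0], "spin": 0}, {"hand": -0.9, "slide": [-15, 0.5, 0], "spin": 0}, {"hand": -0.9, "slide": [-15, 0.3, 0], "spin": 0}, {"hand": -0.9, "slide": [-15, 0.3, 0], "spin": 0}, {"hand": -0.9, "slide": [-10, 0, 0], "spin": 0}, {"hand": -0.9, "slide": [0, 0, 0], "spin": 0}])

```text
time: 5.95
tool_pos: [0.5171, 0.1082, 0.197]
tool_rot: [1.838, 1.55, 0.3]
contact_force: [0.1, -0.2, -0.4]
opening: 0.0258
```

```bash
python3 - <<'E'
from h import *
plan((.40,.13,.190),0.031)
p=vision.read_camera("side"); cv2.imwrite('pics/s2.png',cv2.resize(p["pixels"][30:230,180:440],None,fx=3,fy=3)[:600,:800])
E
```

```text
t 5.95 pos [0.5171 0.1082 0.197 ] x [ 0.02   0.006 -1.   ] y [0.999 0.033 0.02 ] z [ 0.033 -0.999 -0.005] open 0.0258 F [ 0.1 -0.2 -0.4]
slide now [   4.8 -116.4  -25.6] spin 0.002 q6 [0.06 0.36 1.58 0.01 1.18 0.02]
slide after spin [   4.8 -116.4  -25.4] y2 [0.999 0.031 0.02 ] z2 [ 0.031 -1.    -0.005]
```

View pics/s2.png

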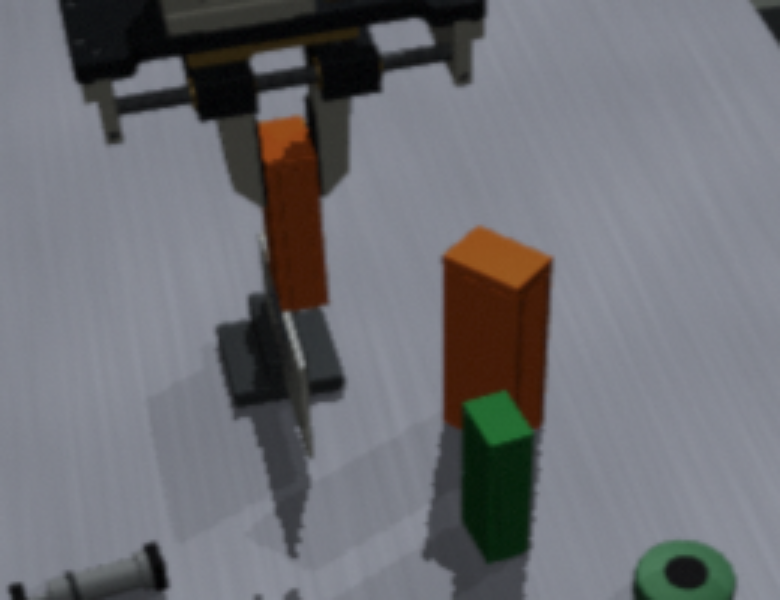

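The cap hangs upright (crop 295,210), clear above the bare card. Next I carry it to about (0.40, 0.13).

Emit:
send_rows(motion=[{"hand": -0.9, "slide": [0, -20, -4], "spin": 0}, {"hand": -0.9, "slide": [0, -25, -6], "spin": 0}, {"hand": -0.9, "slide": [0, -25, -6], "spin": 0}, {"hand": -0.9, "slide": [0, -25, -6], "spin": 0}, {"hand": -0.9, "slide": [0, -15, -3], "spin": 0}, {"hand": -0.9, "slide": [0, -5, 0], "spin": 0}, {"hand": -0.9, "slide": [0, 0, 0], "spin": 0}])

```text
time: 6.7
tool_pos: [0.394, 0.1293, 0.1888]
tool_rot: [2.021, 1.561, 0.482]
contact_force: [0.8, 0.2, -1.4]
opening: 0.0259
```

```bash
python3 -c "
from h import *
plan((.40,.13,.065),0.031)"
```

```text
t 6.7 pos [0.394  0.1293 0.1888] x [ 0.009  0.005 -1.   ] y [0.999 0.032 0.009] z [ 0.032 -0.999 -0.004] open 0.0259 F [ 0.8  0.2 -1.4]
slide now [123.9   4.9   0. ] spin 0.001 q6 [0.13 0.17 1.87 0.   1.09 0.09]
slide after spin [123.9   4.9   0. ] y2 [0.999 0.031 0.009] z2 [ 0.031 -1.    -0.004]
```

Emit:
send_rows(motion=[{"hand": -0.9, "slide": [20, 1, 0], "spin": 0}, {"hand": -0.9, "slide": [25, 1, 0], "spin": 0}, {"hand": -0.9, "slide": [25, 1, 0], "spin": 0}, {"hand": -0.9, "slide": [20, 1, 0], "spin": 0}, {"hand": -0.9, "slide": [15, 0, 0], "spin": 0}, {"hand": -0.9, "slide": [8, 0, 0], "spin": 0}, {"hand": -0.9, "slide": [2, 0, 0], "spin": 0}])

```text
time: 7.4
tool_pos: [0.407, 0.129, 0.0692]
tool_rot: [1.858, 1.555, 0.317]
contact_force: [0.3, -0.4, -0.6]
opening: 0.0256
```

```bash
python3 -c "
from h import *
plan((.40,.13,.065),0.031)"
```

```text
t 7.4 pos [0.407  0.129  0.0692] x [ 0.015  0.005 -1.   ] y [0.999 0.03  0.016] z [ 0.03  -1.    -0.005] open 0.0256 F [ 0.3 -0.4 -0.6]
slide now [ 4.1 -7.1 -1.2] spin -0.001 q6 [0.12 0.38 2.   0.   0.75 0.09]
slide after spin [ 4.1 -7.1 -1.2] y2 [0.999 0.031 0.016] z2 [ 0.031 -1.    -0.005]
```

Emit:
send_rows(motion=[{"hand": -0.9, "slide": [2, 0, 0], "spin": 0}, {"hand": -0.9, "slide": [2, 0, 0], "spin": 0}, {"hand": -0.9, "slide": [1.5, 0, 0], "spin": 0}, {"hand": -0.9, "slide": [0, 0, 0], "spin": 0}])

```text
time: 7.8
tool_pos: [0.4093, 0.129, 0.0651]
tool_rot: [1.818, 1.551, 0.276]
contact_force: [-0.5, 0.3, -0.6]
opening: 0.0257
```

```bash
python3 - <<'E'
from h import *
plan((.40,.13,.065),0.031)
p=vision.read_camera("side"); cv2.imwrite('pics/s3.png',cv2.resize(p["pixels"][60:260,130:390],None,fx=3,fy=3)[:600,:800])
E
```

```text
t 7.8 pos [0.4093 0.129  0.0651] x [ 0.019  0.005 -1.   ] y [0.999 0.029 0.019] z [ 0.03  -1.    -0.005] open 0.0257 F [-0.5  0.3 -0.6]
slide now [-0.  -9.3 -1.3] spin -0.001 q6 [0.12 0.39 2.   0.   0.73 0.09]
slide after spin [-0.  -9.3 -1.3] y2 [0.999 0.031 0.019] z2 [ 0.031 -1.    -0.005]
```

View pics/s3.png

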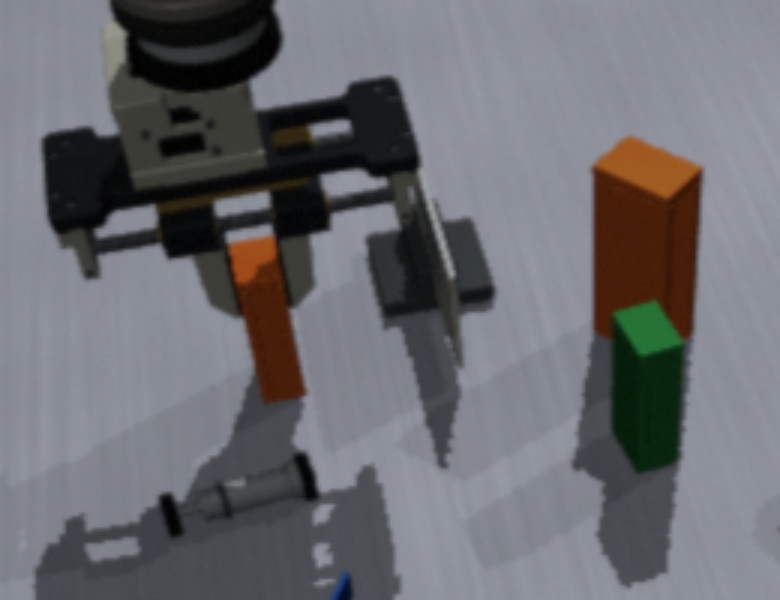

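Emit:
send_rows(motion=[{"hand": -0.9, "slide": [1.5, 0, 0], "spin": 0}, {"hand": -0.9, "slide": [1, 0, 0], "spin": 0}, {"hand": -0.9, "slide": [0, 0, 0], "spin": 0}])

```text
time: 8.15
tool_pos: [0.4101, 0.1291, 0.0651]
tool_rot: [1.79, 1.548, 0.249]
contact_force: [0.0, 0.6, -1.0]
opening: 0.0259
```

```bash
python3 -c "
from h import *
plan((.40,.13,.065),0.031)"
```

```text
t 8.15 pos [0.4101 0.1291 0.0651] x [ 0.023  0.006 -1.   ] y [0.999 0.03  0.023] z [ 0.03  -1.    -0.005] open 0.0259 F [ 0.   0.6 -1. ]
slide now [ -0.1 -10.1  -1.2] spin -0.001 q6 [0.12 0.39 2.   0.   0.73 0.09]
slide after spin [ -0.1 -10.1  -1.2] y2 [0.999 0.031 0.023] z2 [ 0.031 -1.    -0.005]
```

Emit:
send_rows(motion=[{"hand": -0.9, "slide": [3.5, -1, 0], "spin": 0}, {"hand": -0.9, "slide": [0, 0, 0], "spin": 0}])

```text
time: 8.35
tool_pos: [0.4114, 0.1294, 0.0638]
tool_rot: [1.757, 1.541, 0.216]
contact_force: [-0.9, 0.7, -1.2]
opening: 0.0258
```

```bash
python3 -c "
from h import *
plan((.40,.13,.065),0.031)"
```

```text
t 8.35 pos [0.4114 0.1294 0.0638] x [ 0.029  0.006 -1.   ] y [0.999 0.03  0.029] z [ 0.03  -1.    -0.005] open 0.0258 F [-0.9  0.7 -1.2]
slide now [ -1.5 -11.3  -1. ] spin -0.001 q6 [0.12 0.39 2.01 0.   0.72 0.09]
slide after spin [ -1.5 -11.3  -1. ] y2 [0.999 0.031 0.029] z2 [ 0.031 -0.999 -0.005]
```

Emit:
send_rows(motion=[{"hand": -0.6, "slide": [0, 0, 0], "spin": 0}, {"hand": -0.3, "slide": [0, 0, 0], "spin": 0}, {"hand": 0.3, "slide": [0, 0, 0], "spin": 0}, {"hand": 0.6, "slide": [0, 0, 0], "spin": 0}, {"hand": 1, "slide": [0, 0, 0], "spin": 0}, {"hand": 1, "slide": [0, 0, 0], "spin": 0}, {"hand": 1, "slide": [0, 0, 0], "spin": 0}])

```text
time: 9.05
tool_pos: [0.4115, 0.1295, 0.0634]
tool_rot: [1.758, 1.541, 0.218]
contact_force: [0.3, -0.1, -0.1]
opening: 0.0676
```

```bash
python3 - <<'E'
from h import *
plan((.40,.13,.2),0.031)
p=vision.read_camera("side"); cv2.imwrite('pics/s4.png',cv2.resize(p["pixels"][60:260,130:390],None,fx=3,fy=3)[:600,:800])
w=cloud(p); h=cv2.cvtColor(p["pixels"],cv2.COLOR_BGR2HSV); m=(h[...,0]<20)&(h[...,1]>120)&(w[...,0]<.45)&(w[...,0]>.36)&(w[...,1]>.08)
print(np.nanpercentile(w[m][:,2],[1,50,98,99.5]))
E
```

```text
t 9.05 pos [0.4115 0.1295 0.0634] x [ 0.029  0.006 -1.   ] y [0.999 0.03  0.029] z [ 0.03  -1.    -0.006] open 0.0676 F [ 0.3 -0.1 -0.1]
slide now [-136.9   -7.5   -1.7] spin -0.001 q6 [0.12 0.39 2.01 0.   0.72 0.09]
slide after spin [-136.9   -7.5   -1.7] y2 [0.999 0.031 0.029] z2 [ 0.031 -0.999 -0.006]
[0.00058182 0.06753854 0.1607612  0.23564049]
```

View pics/s4.png

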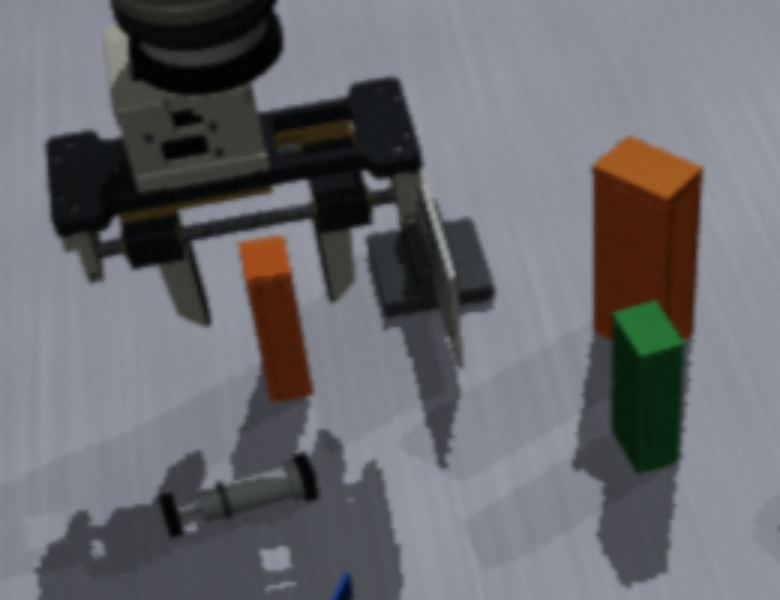

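The cap stands upright and free (crop 280,330). I'll raise the gripper and go to the clip.

Emit:
send_rows(motion=[{"hand": 1, "slide": [-15, 0, 0], "spin": 0}, {"hand": 1, "slide": [-30, 0, 0], "spin": 0}, {"hand": 1, "slide": [-35, 0, 0], "spin": 0}, {"hand": 1, "slide": [-35, 0, 0], "spin": 0}, {"hand": 1, "slide": [-15, 0, 0], "spin": 0}])

```text
time: 9.6
tool_pos: [0.4057, 0.1283, 0.1954]
tool_rot: [1.791, 1.549, 0.251]
contact_force: [1.0, -0.8, -0.8]
opening: 0.0917
```

```bash
python3 -c "
from h import *
plan((.469,-.215,.17),np.radians(63.4-90))"
```

```text
t 9.6 pos [0.4057 0.1283 0.1954] x [ 0.021  0.005 -1.   ] y [0.999 0.03  0.021] z [ 0.03  -1.    -0.005] open 0.0917 F [ 1.  -0.8 -0.8]
slide now [ 24.9  52.4 345.1] spin 0.494 q6 [0.12 0.18 1.84 0.   1.1  0.09]
slide after spin [ 24.9 209.9 279. ] y2 [ 0.894 -0.448  0.016] z2 [-0.448 -0.894 -0.014]
```

Emit:
send_rows(motion=[{"hand": 1, "slide": [0, 6, 34], "spin": 0.12}, {"hand": 1, "slide": [0, 11, 33], "spin": 0.12}, {"hand": 1, "slide": [0, 15, 31], "spin": 0.12}, {"hand": 1, "slide": [0, 19, 29], "spin": 0.12}, {"hand": 1, "slide": [0, 20, 28], "spin": 0}, {"hand": 1, "slide": [0, 20, 28], "spin": 0}, {"hand": 1, "slide": [0, 20, 28], "spin": 0}, {"hand": 1, "slide": [0, 0, 0], "spin": 0}])

```text
time: 10.4
tool_pos: [0.4561, -0.1166, 0.1993]
tool_rot: [2.204, 1.539, 0.168]
contact_force: [-0.6, 1.3, 0.4]
opening: 0.0915
```

```bash
python3 -c "
from h import *
plan((.469,-.215,.17),np.radians(63.4-90))"
```

```text
t 10.4 pos [ 0.4561 -0.1166  0.1993] x [ 0.031  0.005 -0.999] y [ 0.893 -0.449  0.026] z [-0.448 -0.894 -0.019] open 0.0915 F [-0.6  1.3  0.4]
slide now [29.2 55.  82.7] spin -0.001 q6 [-0.43  0.25  1.73  0.02  1.13  0.03]
slide after spin [29.2 54.9 82.8] y2 [ 0.894 -0.448  0.026] z2 [-0.447 -0.894 -0.019]
```

Emit:
send_rows(motion=[{"hand": 1, "slide": [0, 19, 28], "spin": 0}, {"hand": 1, "slide": [0, 19, 28], "spin": 0}, {"hand": 1, "slide": [0, 15, 24], "spin": 0}, {"hand": 1, "slide": [0, 0, 0], "spin": 0}, {"hand": 1, "slide": [0, 0, 0], "spin": 0}])

```text
time: 10.9
tool_pos: [0.4669, -0.2128, 0.1981]
tool_rot: [2.315, 1.54, 0.278]
contact_force: [0.1, 0.4, -0.4]
opening: 0.0919
```

```bash
python3 - <<'E'
from h import *
plan((.469,-.215,.05),np.radians(63.4-90))
p=vision.read_camera("top"); save(p,'top1.pkl'); cv2.imwrite('pics/t5.png',cv2.resize(p["pixels"][140:380,100:480],None,fx=2,fy=2))
w=cloud(p); m=(w[...,0]<.46)&(w[...,0]>.37)&(w[...,1]>.08)&(w[...,1]<.18)&(w[...,2]>.085)
print(cv2.minAreaRect(w[m][:,:2].astype(np.float32)*1000), np.nanmedian(w[m][:,2]))
E
```

```text
t 10.9 pos [ 0.4669 -0.2128  0.1981] x [ 0.029  0.008 -1.   ] y [ 0.893 -0.45   0.022] z [-0.449 -0.893 -0.021] open 0.0919 F [ 0.1  0.4 -0.4]
slide now [148.1  -0.4   4.1] spin -0.002 q6 [-0.59  0.33  1.62  0.03  1.17 -0.14]
slide after spin [148.1  -0.4   4.1] y2 [ 0.894 -0.448  0.022] z2 [-0.447 -0.894 -0.021]
((414.8843078613281, 133.34373474121094), (25.262052536010742, 38.535400390625), 0.8065097332000732) 0.09126961218768137
```

View pics/t5.png

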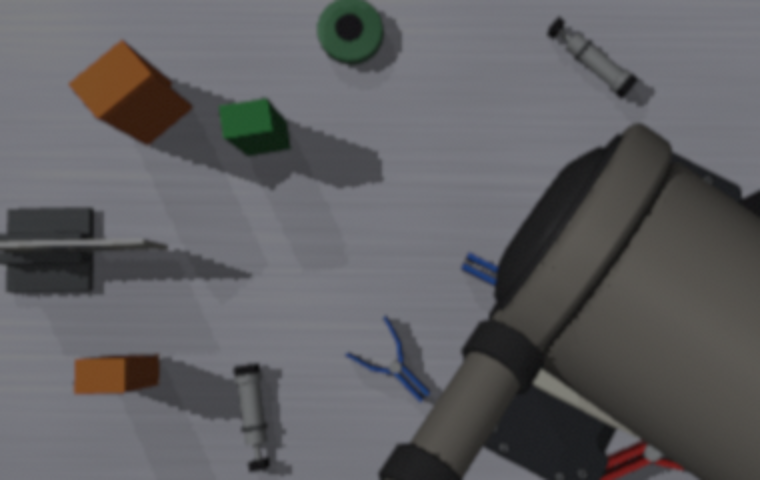

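Emit:
send_rows(motion=[{"hand": 1, "slide": [30, 0, 1], "spin": 0}, {"hand": 1, "slide": [35, 0, 1], "spin": 0}, {"hand": 1, "slide": [35, 0, 1], "spin": 0}, {"hand": 1, "slide": [30, 0, 1], "spin": 0}, {"hand": 1, "slide": [12, 0, 0], "spin": 0}, {"hand": 1, "slide": [0, 0, 0], "spin": 0}])

```text
time: 11.55
tool_pos: [0.4708, -0.2073, 0.054]
tool_rot: [2.251, 1.537, 0.222]
contact_force: [0.0, 0.6, -0.0]
opening: 0.0914
```

```bash
python3 - <<'E'
from h import *
plan((.469,-.215,.004),np.radians(63.4-90))
p=load('top1.pkl'); w=cloud(p)
m=(w[...,0]>.49)&(w[...,0]<.54)&(w[...,1]>.09)&(w[...,1]<.26)&(w[...,2]>.05)&(w[...,2]<.09)
q=w[m]; c=np.polyfit(q[:,1],q[:,0],1); print('card',c,'ymin/max',np.percentile(q[:,1],[0,1,99,100]),'x at .107',np.polyval(c,.107))
p=vision.read_camera("side"); save(p,'side1.pkl');w=cloud(p)
m=(w[...,0]>.49)&(w[...,0]<.54)&(w[...,1]>.09)&(w[...,1]<.16)&(w[...,2]>.02)&(w[...,2]<.09)
q=w[m]; e=q[q[:,1]<np.percentile(q[:,1],1)+.004]; print('side edge y',np.percentile(q[:,1],[0,1,3]),'x',np.percentile(e[:,0],[5,50,95]))
cv2.imwrite('pics/s6.png',cv2.resize(p["pixels"][190:430,150:470],None,fx=2.4,fy=2.4))
E
```

```text
t 11.55 pos [ 0.4708 -0.2073  0.054 ] x [ 0.033  0.007 -0.999] y [ 0.897 -0.442  0.026] z [-0.441 -0.897 -0.021] open 0.0914 F [ 0.   0.6 -0. ]
slide now [49.8  0.4  8.8] spin 0.006 q6 [-0.58  0.52  1.79  0.03  0.81 -0.14]
slide after spin [49.8  0.5  8.8] y2 [ 0.894 -0.448  0.026] z2 [-0.447 -0.894 -0.021]
card [-0.03166544  0.51964229] ymin/max [0.10727319 0.10818119 0.23586401 0.23729889] x at .107 0.5162540922446752Traceback (most recent call last):
  File "<stdin>", line 8, in <module>
    return _quantile_unchecked(
        a, q, axis, out, overwrite_input, method, keepdims, weights)
    return _ureduce(a,
                    func=_quantile_ureduce_func,
    ...<5 lines>...
                    overwrite_input=overwrite_input,
                    method=method)
    r = func(a, **kwargs)
    result = _quantile(arr,
                       quantiles=q,
    ...<2 lines>...
                       out=out,
                       weights=wgt)
    slices_having_nans = np.isnan(arr[-1, ...])
                                  ~~~^^^^^^^^^
IndexError: index -1 is out of bounds for axis 0 with size 0
```

Emit:
send_rows(motion=[{"hand": 1, "slide": [0, 0, 9], "spin": 0}, {"hand": 1, "slide": [15, 0, 0.5], "spin": 0}, {"hand": 1, "slide": [15, 0, 0.5], "spin": 0}, {"hand": 1, "slide": [8, 0, 0], "spin": 0}, {"hand": 1, "slide": [0, 0, 0], "spin": 0}])

```text
time: 12.1
tool_pos: [0.471, -0.2185, 0.0217]
tool_rot: [2.037, 1.528, 0.012]
contact_force: [-0.2, 0.4, 0.7]
opening: 0.0923
```

```bash
python3 - <<'E'
from h import *
plan((.469,-.215,.004),np.radians(63.4-90))
p=vision.read_camera("side"); save(p,'side1.pkl')
cv2.imwrite('pics/s6.png',cv2.resize(p["pixels"][190:430,150:470],None,fx=2.4,fy=2.4))
E
```

```text
t 12.1 pos [ 0.471  -0.2185  0.0217] x [ 0.043  0.001 -0.999] y [ 0.898 -0.439  0.039] z [-0.439 -0.898 -0.019] open 0.0923 F [-0.2  0.4  0.7]
slide now [17.6 -4.  -1.9] spin 0.009 q6 [-0.6   0.57  1.81  0.04  0.72 -0.17]
slide after spin [17.6 -4.  -1.9] y2 [ 0.893 -0.447  0.038] z2 [-0.447 -0.894 -0.02 ]
```

View pics/s6.png

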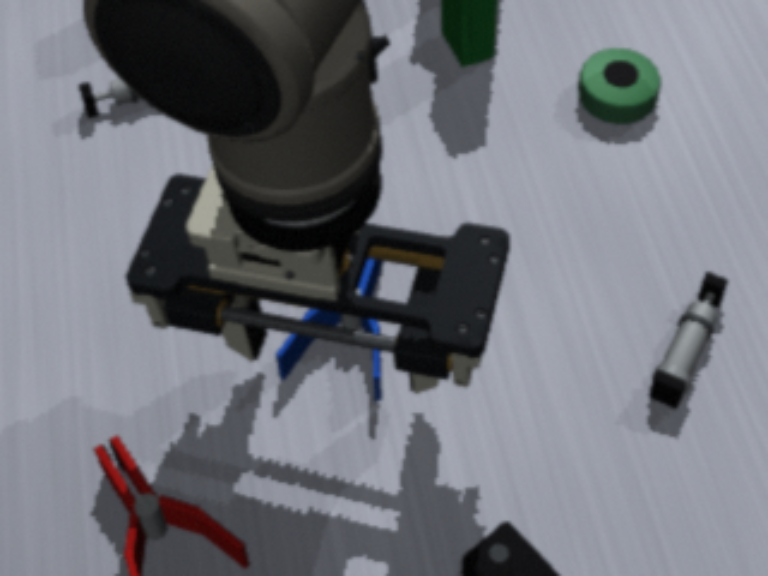

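Emit:
send_rows(motion=[{"hand": 1, "slide": [8, -2.5, -1], "spin": 0.009}, {"hand": 1, "slide": [8, -1, 0], "spin": 0}, {"hand": 1, "slide": [0, 0, 0], "spin": 0}])

```text
time: 12.45
tool_pos: [0.47, -0.2168, 0.0068]
tool_rot: [1.994, 1.524, -0.041]
contact_force: [-0.3, -0.4, -0.4]
opening: 0.0919
```

```bash
python3 - <<'E'
from h import *
plan((.469,-.215,.004),np.radians(63.4-90))
E
```

```text
t 12.45 pos [ 0.47   -0.2168  0.0068] x [ 0.047 -0.002 -0.999] y [ 0.893 -0.448  0.043] z [-0.448 -0.894 -0.019] open 0.0919 F [-0.3 -0.4 -0.4]
slide now [ 2.7 -1.8 -1.1] spin -0.001 q6 [-0.6   0.6   1.83  0.04  0.68 -0.16]
slide after spin [ 2.7 -1.8 -1.1] y2 [ 0.893 -0.447  0.043] z2 [-0.447 -0.894 -0.019]
```

Emit:
send_rows(motion=[{"hand": 1, "slide": [2, -2, 0], "spin": 0}, {"hand": -0.9, "slide": [0, 0, 0], "spin": 0}, {"hand": -0.9, "slide": [0, 0, 0], "spin": 0}, {"hand": -0.9, "slide": [0, 0, 0], "spin": 0}, {"hand": -0.9, "slide": [0, 0, 0], "spin": 0}, {"hand": -0.9, "slide": [0, 0, 0], "spin": 0}], grip_force=25)

```text
time: 13.05
tool_pos: [0.4685, -0.2159, 0.0048]
tool_rot: [1.988, 1.524, -0.047]
contact_force: [-0.2, -1.0, -0.2]
opening: 0.0563
```

```bash
python3 - <<'E'
from h import *
plan((.469,-.215,.004),np.radians(63.4-90))
E
```

```text
t 13.05 pos [ 0.4685 -0.2159  0.0048] x [ 0.047 -0.002 -0.999] y [ 0.893 -0.448  0.043] z [-0.447 -0.894 -0.019] open 0.0563 F [-0.2 -1.  -0.2]
slide now [ 0.9  0.  -1. ] spin -0.0 q6 [-0.6   0.6   1.84  0.04  0.67 -0.16]
slide after spin [ 0.9  0.  -1. ] y2 [ 0.893 -0.447  0.043] z2 [-0.447 -0.894 -0.019]
```

Emit:
send_rows(motion=[{"hand": -0.9, "slide": [0, 0, 0], "spin": 0}, {"hand": -0.9, "slide": [0, 0, 0], "spin": 0}, {"hand": -0.9, "slide": [0, 0, 0], "spin": 0}, {"hand": -0.9, "slide": [0, 0, 0], "spin": 0}, {"hand": -0.9, "slide": [0, 0, 0], "spin": 0}, {"hand": -0.9, "slide": [0, 0, 0], "spin": 0}])

```text
time: 13.65
tool_pos: [0.469, -0.2163, 0.0053]
tool_rot: [1.973, 1.522, -0.062]
contact_force: [0.0, -0.2, -0.3]
opening: 0.0329
```

```bash
python3 - <<'E'
from h import *
plan((.469,-.215,.004),np.radians(63.4-90))
p=vision.read_camera("side"); save(p,'side2.pkl')
cv2.imwrite('pics/s7.png',cv2.resize(p["pixels"][230:390,180:420],None,fx=3.2,fy=3.2))
E
```

```text
t 13.65 pos [ 0.469  -0.2163  0.0053] x [ 0.049 -0.003 -0.999] y [ 0.893 -0.448  0.045] z [-0.447 -0.894 -0.019] open 0.0329 F [ 0.  -0.2 -0.3]
slide now [ 1.3 -0.7 -1.1] spin -0.001 q6 [-0.6   0.6   1.84  0.04  0.67 -0.16]
slide after spin [ 1.3 -0.7 -1.1] y2 [ 0.893 -0.447  0.045] z2 [-0.447 -0.894 -0.019]
```

View pics/s7.png

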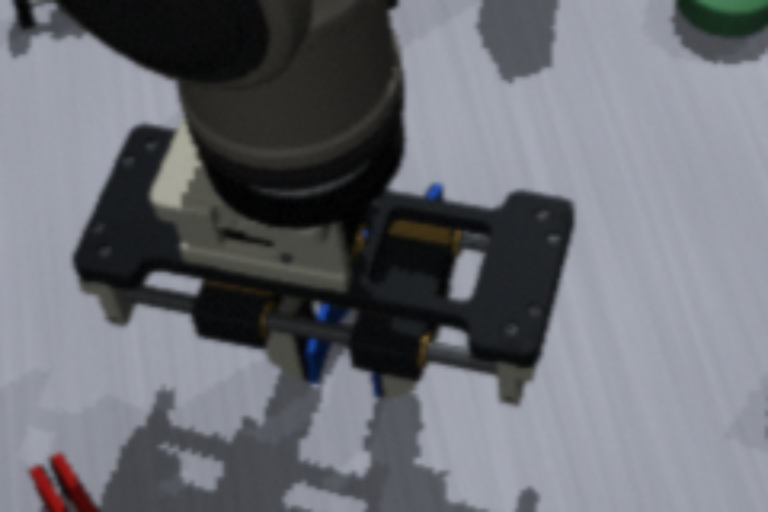

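Emit:
send_rows(motion=[{"hand": -0.9, "slide": [-10, 0.5, 0], "spin": 0}, {"hand": -0.9, "slide": [-20, 1, -0.4], "spin": 0}, {"hand": -0.9, "slide": [-25, 1.1, -0.5], "spin": 0}, {"hand": -0.9, "slide": [-25, 1.1, -0.5], "spin": 0}, {"hand": -0.9, "slide": [-20, 1, 0], "spin": 0}, {"hand": -0.9, "slide": [0, 0, 0], "spin": 0}])

```text
time: 14.3
tool_pos: [0.4677, -0.2162, 0.1106]
tool_rot: [2.005, 1.526, -0.03]
contact_force: [0.3, -0.6, -0.9]
opening: 0.0332
```

```bash
python3 - <<'E'
from h import *
plan((.519,-.01,.105),0.032)
E
```

```text
t 14.3 pos [ 0.4677 -0.2162  0.1106] x [ 0.045 -0.001 -0.999] y [ 0.893 -0.447  0.041] z [-0.447 -0.894 -0.019] open 0.0332 F [ 0.3 -0.6 -0.9]
slide now [   7.7  -46.7 -207.2] spin -0.496 q6 [-0.6   0.43  1.75  0.03  0.93 -0.15]
slide after spin [   7.7   57.6 -204.4] y2 [0.998 0.032 0.045] z2 [ 0.032 -0.999  0.003]
```

Emit:
send_rows(motion=[{"hand": -0.9, "slide": [0, 0, 0], "spin": -0.1}, {"hand": -0.9, "slide": [0, 0, 0], "spin": -0.13}, {"hand": -0.9, "slide": [0, 0, 0], "spin": -0.13}, {"hand": -0.9, "slide": [0, 0, 0], "spin": -0.12}, {"hand": -0.9, "slide": [0, 0, 0], "spin": 0}])

```text
time: 14.8
tool_pos: [0.4659, -0.215, 0.1089]
tool_rot: [1.542, 1.528, 0.006]
contact_force: [0.4, 0.4, -0.8]
opening: 0.0327
```

```bash
python3 - <<'E'
from h import *
plan((.519,-.01,.105),0.032)
E
```

```text
t 14.8 pos [ 0.4659 -0.215   0.1089] x [ 0.042  0.    -0.999] y [0.999 0.034 0.042] z [ 0.034 -0.999  0.001] open 0.0327 F [ 0.4  0.4 -0.8]
slide now [   6.2   59.9 -203. ] spin 0.002 q6 [-0.6   0.43  1.75  0.03  0.92 -0.65]
slide after spin [   6.2   59.4 -203.2] y2 [0.999 0.032 0.042] z2 [ 0.032 -0.999  0.001]
```

Emit:
send_rows(motion=[{"hand": -0.9, "slide": [0, 6, -20], "spin": 0}, {"hand": -0.9, "slide": [0, 9, -30], "spin": 0}, {"hand": -0.9, "slide": [0, 9, -30], "spin": 0}, {"hand": -0.9, "slide": [0, 9, -30], "spin": 0}, {"hand": -0.9, "slide": [0, 9, -30], "spin": 0}, {"hand": -0.9, "slide": [0, 8, -25], "spin": 0}, {"hand": -0.9, "slide": [0, 5, -15], "spin": 0}, {"hand": -0.9, "slide": [0, 0, 0], "spin": 0}])

```text
time: 15.6
tool_pos: [0.5156, -0.027, 0.1067]
tool_rot: [1.634, 1.535, 0.065]
contact_force: [-0.4, -0.4, -0.7]
opening: 0.0329
```

```bash
python3 - <<'E'
from h import *
plan((.519,-.01,.105),0.032)
p=vision.read_camera("side"); save(p,'side3.pkl')
cv2.imwrite('pics/s8.png',cv2.resize(p["pixels"][80:280,180:430],None,fx=3,fy=3))
p=vision.read_camera("top"); save(p,'top3.pkl')
cv2.imwrite('pics/t8.png',cv2.resize(p["pixels"][160:360,100:350],None,fx=3,fy=3))
E
```

```text
t 15.6 pos [ 0.5156 -0.027   0.1067] x [ 0.036  0.002 -0.999] y [0.999 0.002 0.036] z [ 0.002 -1.    -0.002] open 0.0329 F [-0.4 -0.4 -0.7]
slide now [  1.9   3.4 -17. ] spin -0.03 q6 [-0.21  0.44  1.74  0.01  0.92 -0.22]
slide after spin [  1.9   3.9 -16.9] y2 [0.999 0.032 0.036] z2 [ 0.032 -0.999 -0.001]
```

View pics/s8.png

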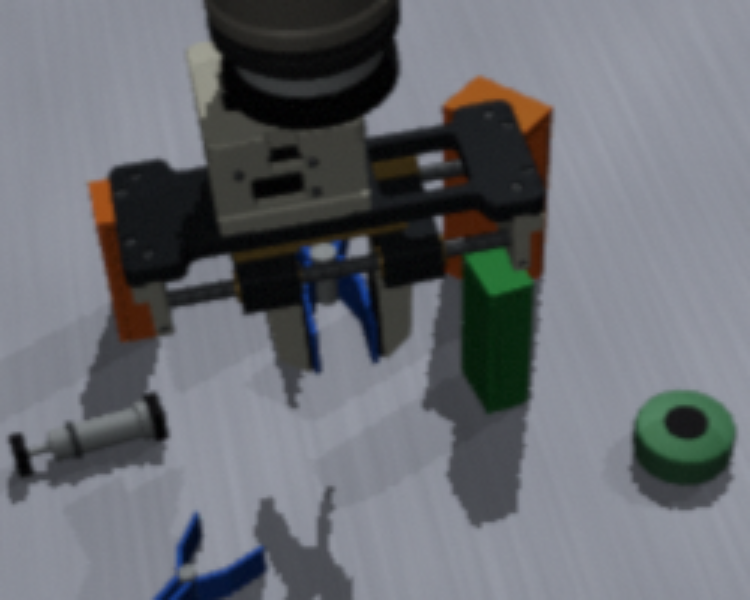

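View pics/t8.png

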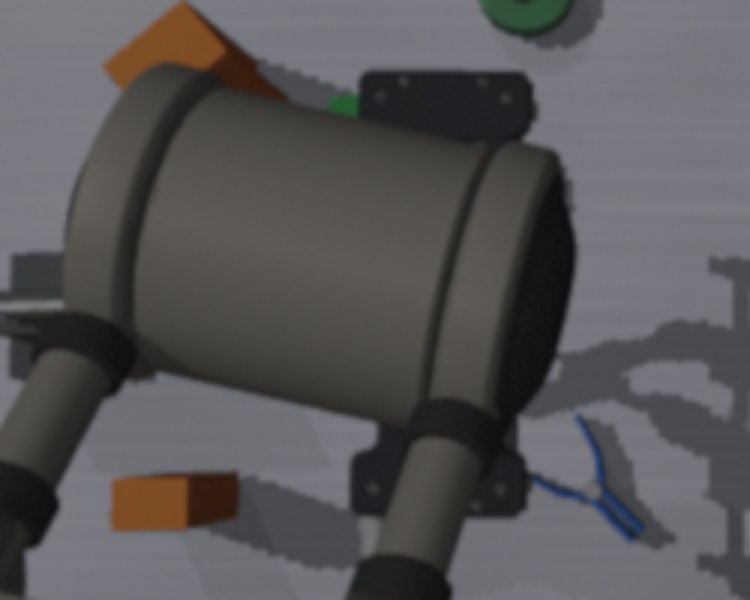

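Side crop: the clip hangs squeezed open, with the pivot disk at (322,250). Measuring its pose relative to the tool.

```bash
cat > m.py <<'E'
from h import *
def pivot(p,tp):
    w=cloud(p); hs=cv2.cvtColor(p["pixels"],cv2.COLOR_BGR2HSV); b=p["pixels"].astype(int)
    near=(abs(w[...,0]-tp[0])<.03)&(w[...,1]>tp[1]+.01)&(w[...,1]<tp[1]+.11)&(w[...,2]<tp[2]+.045)&(w[...,2]>tp[2]-.03)
    pin=near&(hs[...,1]<60)&(hs[...,2]>90)
    v,u=np.where(pin)
    print('pin n',pin.sum(), 'uv',u.mean() if len(u) else 0,v.mean() if len(v) else 0)
    q=w[pin]; 
    if len(q): print(' xyz mean',q.mean(0).round(4),'min',q.min(0).round(4),'max',q.max(0).round(4)); t=q[q[:,2]>np.percentile(q[:,2],98)-.003]; print(' top',t.mean(0).round(4),len(t))
    bl=near&(hs[...,0]>100)&(hs[...,0]<130)&(hs[...,1]>120); q=w[bl]
    q=q[np.argsort(q[:,1])]; 
    for y0 in np.arange(tp[1]-.02,tp[1]+.11,.008):
        r=w[near&bl&(abs(w[...,1]-y0)<.004)]
        if len(r): print(' y',round(y0-tp[1],3),'x',(np.percentile(r[:,0],[0,10,50,90,100])).round(4),'zmax',r[:,2].max().round(4),len(r))
if __name__=='__main__':
    s=observe(); pivot(load('side3.pkl'),s["tool_pos"])
E
python3 m.py
```

```text
pin n 42 uv 287.7142857142857 165.0
 xyz mean [0.516  0.0196 0.127 ] min [0.5082 0.0081 0.1008] max [0.5345 0.0569 0.1337]
 top [0.5152 0.0186 0.1313] 34
 y 0.012 x [0.5011 0.5016 0.5291 0.5309 0.5324] zmax 0.1316 20
 y 0.02 x [0.5014 0.5026 0.5291 0.5319 0.5326] zmax 0.1309 28
 y 0.028 x [0.5037 0.5053 0.5274 0.529  0.531 ] zmax 0.1308 51
 y 0.036 x [0.5069 0.5076 0.5243 0.5257 0.5268] zmax 0.1225 31
 y 0.044 x [0.5065 0.5084 0.5222 0.5237 0.525 ] zmax 0.1289 19
 y 0.052 x [0.506  0.5062 0.5081 0.5251 0.5254] zmax 0.1303 19
 y 0.06 x [0.5041 0.5044 0.5063 0.5275 0.5278] zmax 0.1281 16
 y 0.068 x [0.5283 0.5283 0.5283 0.5283 0.5283] zmax 0.1209 1
```

Emit:
send_rows(motion=[{"hand": -0.9, "slide": [12, 0, 0], "spin": -0.03}, {"hand": -0.9, "slide": [20, 0, 0], "spin": 0}, {"hand": -0.9, "slide": [18, 0, 0], "spin": 0}, {"hand": -0.9, "slide": [10, 0, 0], "spin": 0}, {"hand": -0.9, "slide": [0, 0, 0], "spin": 0}])

```text
time: 16.2
tool_pos: [0.5159, -0.033, 0.0421]
tool_rot: [1.572, 1.537, 0.029]
contact_force: [-0.1, 0.3, -1.5]
opening: 0.0332
```

```bash
python3 - <<'E'
from m import *
plan((.518,.036,.043),0.032)
p=vision.read_camera("side"); save(p,'side4.pkl')
cv2.imwrite('pics/s9.png',cv2.resize(p["pixels"][80:280,180:430],None,fx=3,fy=3))
pivot(p,observe()["tool_pos"])
E
```

```text
t 16.2 pos [ 0.5159 -0.033   0.0421] x [ 0.034  0.001 -0.999] y [0.999 0.029 0.034] z [ 0.029 -1.    -0.   ] open 0.0332 F [-0.1  0.3 -1.5]
slide now [ -0.8   4.1 -68.9] spin -0.003 q6 [-0.22  0.54  1.8   0.01  0.77 -0.25]
slide after spin [ -0.8   4.3 -68.9] y2 [0.999 0.032 0.034] z2 [ 0.032 -0.999  0.   ]
pin n 8 uv 290.0 200.25
 xyz mean [0.5138 0.0081 0.0625] min [0.5087 0.0061 0.0362] max [0.5173 0.01   0.0676]
 top [0.5144 0.0084 0.0665] 6
 y 0.012 x [0.5022 0.5183 0.5291 0.5314 0.5324] zmax 0.0673 17
 y 0.02 x [0.5031 0.5276 0.5287 0.5314 0.533 ] zmax 0.0645 19
 y 0.028 x [0.5043 0.5241 0.5267 0.5281 0.5292] zmax 0.0584 25
 y 0.036 x [0.5037 0.5054 0.5232 0.5247 0.5271] zmax 0.0658 31
 y 0.044 x [0.5043 0.5061 0.5208 0.5236 0.5252] zmax 0.0638 21
 y 0.052 x [0.5053 0.5053 0.5053 0.5053 0.5053] zmax 0.0554 1
```

View pics/s9.png

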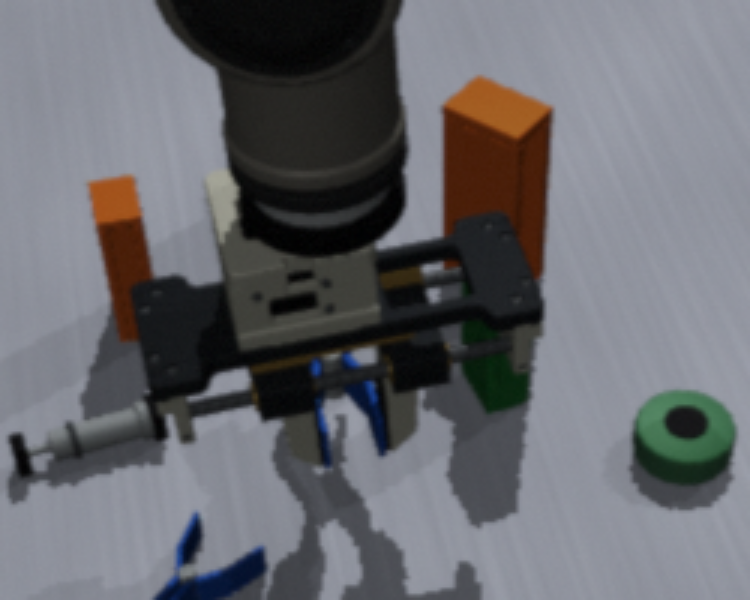

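Lined up. The clip's mid-plane is about 1 mm left of TCP, in line with the card. I'll advance in two stages.

Emit:
send_rows(motion=[{"hand": -0.9, "slide": [0, 1, -8], "spin": 0}, {"hand": -0.9, "slide": [0, 1, -10], "spin": 0}, {"hand": -0.9, "slide": [0, 1, -10], "spin": 0}, {"hand": -0.9, "slide": [0, 0, -6], "spin": 0}, {"hand": -0.9, "slide": [0, 0, 0], "spin": 0}])

```text
time: 16.75
tool_pos: [0.5199, 0.0039, 0.0452]
tool_rot: [1.549, 1.532, 0.007]
contact_force: [-0.3, 1.0, -0.8]
opening: 0.033
```

```bash
python3 - <<'E'
from m import *
plan((.518,.036,.043),0.032)
E
```

```text
t 16.75 pos [0.5199 0.0039 0.0452] x [ 0.039  0.    -0.999] y [0.999 0.029 0.039] z [ 0.029 -1.     0.001] open 0.033 F [-0.3  1.  -0.8]
slide now [  2.2  -1.1 -32.1] spin -0.003 q6 [-0.14  0.54  1.79  0.01  0.77 -0.18]
slide after spin [  2.2  -1.  -32.1] y2 [0.999 0.032 0.039] z2 [ 0.032 -0.999  0.001]
```

Emit:
send_rows(motion=[{"hand": -0.9, "slide": [1, -2, -6], "spin": 0}, {"hand": -0.9, "slide": [1, 0, -6], "spin": 0}, {"hand": -0.9, "slide": [0, 0, -6], "spin": 0}, {"hand": -0.9, "slide": [0, 0, -4], "spin": 0}, {"hand": -0.9, "slide": [0, 0, 0], "spin": 0}])

```text
time: 17.25
tool_pos: [0.5171, 0.0282, 0.0433]
tool_rot: [1.545, 1.531, 0.004]
contact_force: [0.6, 0.5, 0.0]
opening: 0.0329
```

```bash
python3 - <<'E'
from m import *
plan((.518,.036,.043),0.032)
p=vision.read_camera("side"); save(p,'side5.pkl')
cv2.imwrite('pics/s10.png',cv2.resize(p["pixels"][80:230,200:400],None,fx=4,fy=4))
pivot(p,observe()["tool_pos"])
E
```

```text
t 17.25 pos [0.5171 0.0282 0.0433] x [ 0.04   0.    -0.999] y [0.999 0.03  0.04 ] z [ 0.029 -1.     0.001] open 0.0329 F [0.6 0.5 0. ]
slide now [ 0.3  1.1 -7.8] spin -0.002 q6 [-0.1   0.54  1.8   0.01  0.76 -0.13]
slide after spin [ 0.3  1.1 -7.8] y2 [0.999 0.032 0.04 ] z2 [ 0.032 -0.999  0.001]
pin n 31 uv 284.80645161290323 171.51612903225808
 xyz mean [0.5173 0.0764 0.0625] min [0.5086 0.0621 0.0364] max [0.5316 0.1031 0.0703]
 top [0.5154 0.073  0.0684] 14
 y 0.012 x [0.5029 0.5034 0.5304 0.5327 0.5337] zmax 0.0673 13
 y 0.02 x [0.5041 0.505  0.5301 0.5323 0.5331] zmax 0.0667 21
 y 0.028 x [0.5053 0.5219 0.5279 0.5301 0.5338] zmax 0.0662 39
 y 0.036 x [0.5061 0.5077 0.5243 0.526  0.5263] zmax 0.0649 23
 y 0.044 x [0.5065 0.5076 0.522  0.5239 0.5254] zmax 0.0667 18
 y 0.052 x [0.5047 0.5059 0.5078 0.5249 0.5256] zmax 0.067 14
 y 0.06 x [0.5064 0.5106 0.5275 0.5279 0.5279] zmax 0.0544 3
```

View pics/s10.png

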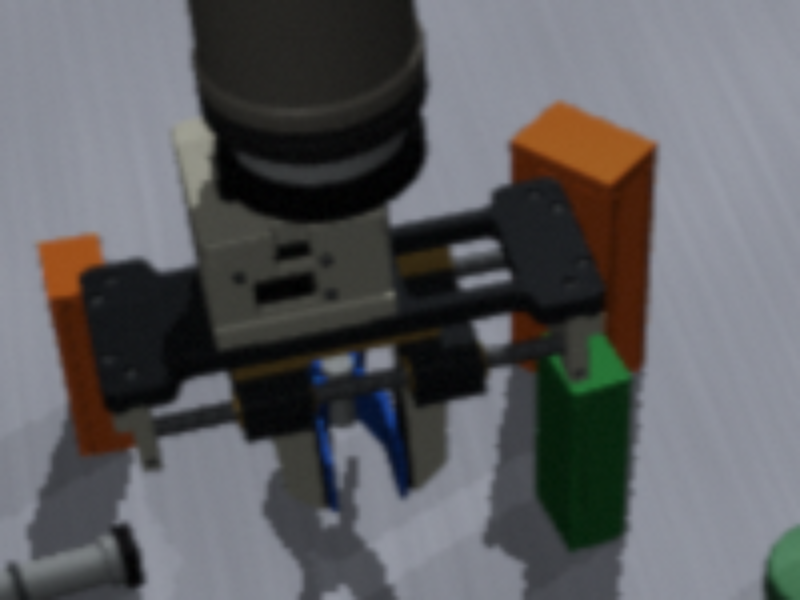

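```bash
python3 - <<'E'
from m import *
p=load('side5.pkl'); w=cloud(p)
for u,v in((344,158),(344,164),(344,168),(344,171),(346,174),(350,175)): print(u,v,w[v,u].round(4))
m=(w[...,0]>.58)&(w[...,0]<.63)&(w[...,1]>-.01)&(w[...,1]<.06)&(w[...,2]>.08)&(w[...,2]<.2)
q=w[m]; print(np.unique((q[:,2]*200).round()/200,return_counts=True))
E
```

```text
344 158 [ 0.597  -0.008   0.1486]
344 164 [ 0.5976 -0.0068  0.1356]
344 168 [ 0.5979 -0.0062  0.127 ]
344 171 [ 0.5978 -0.0069  0.1216]
346 174 [ 0.6011 -0.0069  0.1147]
350 175 [0.6132 0.0138 0.0913]
(array([0.08 , 0.085, 0.09 , 0.095, 0.11 , 0.115, 0.12 , 0.125, 0.13 ,
       0.135, 0.14 , 0.145, 0.15 , 0.155]), array([ 22,  58, 135,  18,   3,  20,  19,  50,  42,  22,  29,  41,  68,
       537]))
```

The bracket's lowest point is about 0.112 m and the green cap's top is 0.092 m, so it is clear. The edge is now about 34 mm ahead of the pivot, so I'll advance another 8 mm.

Emit:
send_rows(motion=[{"hand": -0.9, "slide": [0, 1, -4], "spin": 0}, {"hand": -0.9, "slide": [0, 0, -4], "spin": 0}, {"hand": -0.9, "slide": [0, 0, 0], "spin": 0}, {"hand": -0.9, "slide": [0, 0, 0], "spin": 0}])

```text
time: 17.7
tool_pos: [0.5182, 0.0363, 0.0433]
tool_rot: [1.542, 1.531, -0.0]
contact_force: [0.9, 0.2, -0.4]
opening: 0.0325
```

```bash
python3 - <<'E'
from m import *
plan((.518,.036,.043),0.032)
p=vision.read_camera("side"); save(p,'side6.pkl')
cv2.imwrite('pics/s11.png',cv2.resize(p["pixels"][80:230,200:400],None,fx=4,fy=4))
pivot(p,observe()["tool_pos"])
w=cloud(p); h=cv2.cvtColor(p["pixels"],cv2.COLOR_BGR2HSV); m=(h[...,0]<20)&(h[...,1]>120)&(w[...,0]<.45)&(w[...,0]>.38)&(w[...,1]>.1)&(w[...,1]<.16)
print(np.nanpercentile(w[m],[1,50,99],axis=0))
t=vision.read_camera("top"); cv2.imwrite('pics/t11.png',cv2.resize(t["pixels"][130:370,90:490],None,fx=2,fy=2))
for n in("timer","shock_a","bumper"):
    for q,nm in((t,'top'),(p,'side')):
        for r in vision.search_frame(q,n)[:3]: print(nm,n,round(r["conf"],2),np.round(r["uv"]),world(q,*r["uv"]).round(3))
plan((.518,.036,.043),0.032)
E
```

```text
t 17.7 pos [0.5182 0.0363 0.0433] x [ 0.04  -0.    -0.999] y [0.999 0.029 0.04 ] z [ 0.029 -1.     0.001] open 0.0325 F [ 0.9  0.2 -0.4]
slide now [ 0.3 -0.2  0.3] spin -0.003 q6 [-0.08  0.54  1.8   0.    0.77 -0.11]
slide after spin [ 0.3 -0.2  0.3] y2 [0.999 0.032 0.04 ] z2 [ 0.032 -0.999  0.001]
pin n 39 uv 284.5128205128205 169.10256410256412
 xyz mean [0.518 0.084 0.061] min [0.5101 0.0732 0.0358] max [0.5332 0.113  0.0704]
 top [0.5166 0.0814 0.0683] 22
 y 0.012 x [0.5045 0.5051 0.5313 0.5334 0.5345] zmax 0.0661 12
 y 0.02 x [0.5054 0.5302 0.5313 0.5339 0.5352] zmax 0.067 25
 y 0.028 x [0.5065 0.5082 0.5288 0.5308 0.5326] zmax 0.0662 38
 y 0.036 x [0.5075 0.509  0.5256 0.5271 0.5274] zmax 0.0659 24
 y 0.044 x [0.5082 0.5092 0.5238 0.5256 0.5271] zmax 0.0661 17
 y 0.052 x [0.5059 0.5072 0.5092 0.5262 0.5267] zmax 0.0673 16
 y 0.06 x [0.5063 0.5086 0.5179 0.5271 0.5294] zmax 0.0583 2
[[4.02823281e-01 1.10803523e-01 2.92084209e-04]
 [4.11744044e-01 1.14404906e-01 6.03234504e-02]
 [4.26452753e-01 1.49119934e-01 9.31168459e-02]]
top timer 0.6 [274. 158.] [ 0.693 -0.04   0.021]
side timer 0.58 [408. 224.] [ 0.697 -0.048  0.021]
side timer 0.31 [219. 169.] [0.41  0.112 0.059]
top shock_a 0.73 [400. 170.] [ 0.675 -0.248  0.018]
top shock_a 0.6 [226. 346.] [0.383 0.032 0.019]
side shock_a 0.82 [212. 225.] [0.384 0.026 0.016]
side shock_a 0.62 [439. 334.] [ 0.677 -0.253  0.016]
top bumper 0.61 [472. 253.] [ 0.536 -0.365  0.023]
side bumper 0.63 [369. 435.] [ 0.543 -0.372  0.021]
t 18.1 pos [0.5181 0.0361 0.0433] x [ 0.04  -0.    -0.999] y [0.999 0.029 0.04 ] z [ 0.029 -1.     0.001] open 0.0331 F [-0.1  0.6 -1.5]
slide now [ 0.3 -0.2  0.1] spin -0.003 q6 [-0.08  0.54  1.8   0.    0.77 -0.11]
slide after spin [ 0.3 -0.2  0.1] y2 [0.999 0.032 0.04 ] z2 [ 0.032 -0.999  0.001]
```

View pics/s11.png

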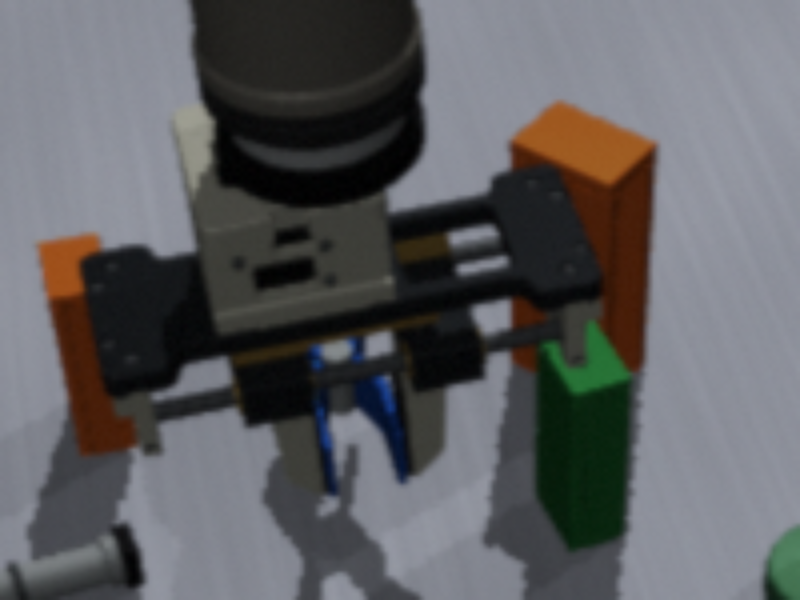

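View pics/t11.png

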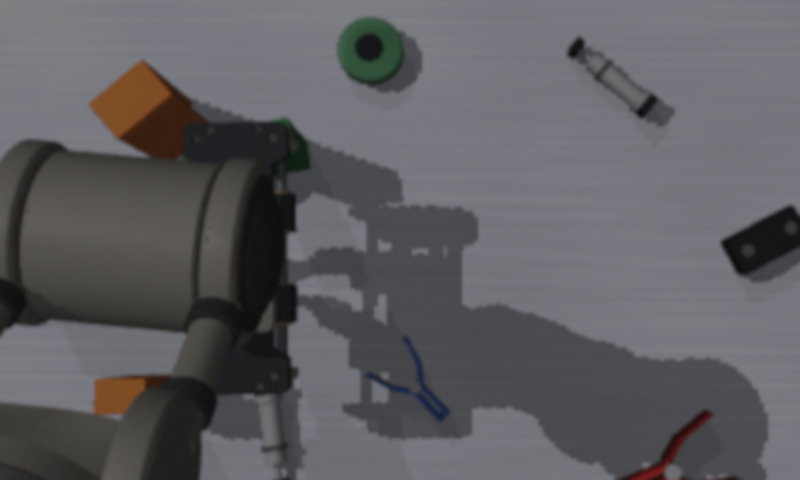

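```bash
python3 -c "
from h import *
s=observe(); print(s['time'],np.abs(s['qvel']).max(),s['opening'],s['tool_pos'])
print(job.hand_in())"
```

```text
18.1 0.0016994585140301724 0.03310203319882023 [0.518144   0.03612282 0.04330727]
the job is handed in; nothing more can be done
None
```

The job is handed in at 18.1 s of the 51 s allowed. The hand-in gives no verdict, so I can only report my own checks.

**What I did:** I lifted the small orange cap straight up off the card and stood it, released, at about (0.415, 0.128), roughly 0.10 m from the card's edge. I then squeezed the large blue clip open (finger opening 33 mm) and brought it around the bare card edge. It is still held there at 25 N.

**Last checks:**
- **Clip position:** the edge is about 25 mm ahead of the pivot and within about 1 mm of the clip's middle plane. The underside is about 38 mm up, and the clip is roughly in line with the card.
- **Contact:** measured outside forces were about 1.5 N at most, and the arm was at rest.
- **Cap:** upright on the table.
- **Bystanders:** all unmoved within measuring noise. The largest difference was about 8 mm, in one top-view fix of the bumper; the side view showed no shift.

**Not confirmed:**
- **Hidden jaws:** the arm hides the jaws from the top camera, and the card inside them is barely visible from the side. That nothing touches the card therefore rests on the measured poses, not on a direct view.
- **Tool lean:** about 0.04 rad built up over the moves, which is within the 0.2 rad level limit.

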